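# Dock a keyhole nest plate and lock it with its clevis pin

### The job

Mount the loose nest plate on the dark docking base: lower it flat so that both headed studs come up through the wide ends of its keyholes, then slide it along until the studs reach the ends of the slots and its tongue stands between the two ears of the clevis. Then lock it: push the longer of the two lock pins through ear, tongue and ear, from either side, until its square grip is fully home against the ear, and let go. Leave the shorter pin and the other things where they are.

Things in the scene. Friction and masses are not known exactly. Their poses are not given: they have to be found in the camera images.
- dock: Docking base, fixed on the bench: dark steel slab 190 (x) x 100 (y) x 12 mm, x from -91 to +99 mm. Origin on its underside; +x points along it to the clevis, z up. Two headed studs on the line y = 0 at x = -62 and +15 mm; clevis (two upright ears) at x = 60 to 84 mm. The plate's origin comes to lie 12 mm above this origin when docked.
- stud_near (a point): Top of the base's first headed stud (x = -62 mm), 27 mm above the base's underside. Both studs: neck 8 mm diameter, 10 mm high above the slab; head 16 mm diameter, 5 mm thick.
- stud_far (a point): Top of the second headed stud (x = +15 mm), same height and sizes.
- clevis_hole (a point): Point on the axis of the clevis holes midway between the ears (base x = 72, y = 0, z = 46 mm); base's axes. The hole axis is its y. Ears: 8 mm thick, at y = 9 to 17 and -17 to -9 mm, x = 60 to 84 mm, tops 60 mm above the base's underside; holes 12.5 mm.
- nest_plate: Loose aluminium plate, about 0.35 kg, lying flat: 132 (x) x 90 (y) x 8 mm, x from -74 to +58 mm. Origin on its underside on the centre line; +x points to its upright tongue, z up. To dock, it goes down with its axes along the base's and its origin 24 mm short of the base's origin (toward base -x), onto the slab's top, then slides 24 mm toward base +x to a stop, its origin then above the base's.
- plate_grip (a point): Point to hold in the plate's black grip bar, 30 (x) x 14 (y) mm: at plate x = -8, y = 0, z = 38 mm; the bar's top is 52 mm above the underside. Fingers close along the plate's y. Plate's axes. Four round nests 3 mm high stand on the plate beside it, stud heads stand 7 mm above the plate when docked.
- keyhole_near (a point): Centre, at the underside, of the wide end (22 mm across) of the keyhole for stud_near: plate x = -38, y = 0. A slot 11 mm wide runs from it toward plate -x; its end stops the stud with the stud's axis 24 mm from this point.
- keyhole_far (a point): The same for the keyhole of stud_far: plate x = +39, y = 0.
- tongue_hole (a point): Middle of the 12.5 mm cross hole (along y) in the plate's tongue, at plate x = 72, y = 0, z = 34 mm; plate's axes. Tongue (joined to the plate by a low foot): 12 mm thick (y), x = 59 to 85 mm, 46 mm high above the plate's underside.
- long_pin: The longer steel lock pin, loose, 0.07 kg, lying on the bench: square grip 36 (x) x 18 x 18 mm, and on its +x end a round shaft 10 mm in diameter, 56 mm long, the last 6 mm tapered to 5.6 mm. Origin on the underside of the grip below its middle; +x points to the tip; shaft axis 9 mm above the underside. Balances inside the grip.
- long_pin_grip (a point): Middle of the long pin's square grip, on the shaft's axis; pin's axes.
- long_pin_tip (a point): Tip of the long pin's shaft, on its axis.
- long_pin_collar (a point): Centre of the long pin's grip face where the shaft begins (x = 18 mm from its origin), on its axis; this face comes to rest against an ear.
- short_pin: The shorter lock pin: the same square grip, shaft only 26 mm long, too short for the clevis. Same origin and axes as the long pin. Long and short pin may have changed places.
- fixture2: Tall press frame standing on the bench between the pins and the docking base, fixed, an obstacle: two side walls and a top plate, about 110 (x) x 200 (y) mm and 280 mm high, on a base plate about 12 mm thick that reaches some 120 mm toward the robot. Origin at the bottom, near its middle.
- parts_jar: Screw jar, 65 mm diameter, 60 mm high, a bystander. Origin at the centre of its underside.
- tape_roll: Roll of masking tape lying flat, 73 mm diameter, 19 mm high, a bystander. Origin at the centre of its underside.
- dial_gauge: Dial indicator lying on its back, 116 x 59 x 26 mm, a bystander. Origin at the centre of its underside.
- fitting_1: Brass fitting lying down, 34 x 18 x 16 mm, a bystander. Origin at the centre of its underside.
- punch_0: Steel punch standing upright, 23 mm diameter, 52 mm high, a bystander. Origin at the centre of its underside.
- parts_brush: Parts brush lying flat, 20 x 146 x 9 mm, a bystander. Origin at the centre of its underside.

How it is judged (in metres and radians):
On the way, in this order (a step that is already met when the one before it is completed fails the run):
1. the plate lies flat on the base with both stud heads up through the wide ends of its keyholes (x of nest_plate in the frame of dock between -0.034 and -0.014 m and y of nest_plate in the frame of dock between -0.006 and 0.006 m and z of nest_plate in the frame of dock below 0.016 m and angle between the x axis of nest_plate and the x axis of dock, either way round below 0.12 rad and x of tongue_hole in the frame of dock above 0.03 m), for 0.04 s.
2. the plate is slid home: it still lies flat, the studs at the ends of the slots (within 4.5 mm) and the tongue between the ears (x of nest_plate in the frame of dock between -0.0045 and 0.006 m and y of nest_plate in the frame of dock between -0.006 and 0.006 m and z of nest_plate in the frame of dock below 0.016 m and angle between the x axis of nest_plate and the x axis of dock, either way round below 0.08 rad and x of tongue_hole in the frame of dock above 0.06 m), for 0.1 s.
At the end, for the whole second after the job is handed in: The plate lies flat on the base (underside less than 16 mm above the base's underside), slid home within 4.5 mm, and the long pin passes through ear, tongue and ear from either side, its grip face within 6 mm of the outer face of the ear it was put in from; plate and pin at rest and released (all of step 2 and x of long_pin_tip in the frame of dock between 0.063 and 0.081 m and z of long_pin_tip in the frame of dock between 0.036 and 0.056 m and angle between the x axis of long_pin and the y axis of dock, either way round below 0.16 rad and ((y of long_pin_tip in the frame of dock above 0.034 m and y of long_pin_collar in the frame of dock above -0.023 m) or (y of long_pin_tip in the frame of dock below -0.034 m and y of long_pin_collar in the frame of dock below 0.023 m)) and linear speed of each of nest_plate, long_pin below 0.02 m/s); the robot touches nothing.
It fails at once if a bystander, or the shorter pin, is pushed more than 30 mm from its place (distance of any of parts_jar, tape_roll, dial_gauge, fitting_1, punch_0, parts_brush, short_pin from where it was at the start of the episode above 0.03 m).
It also fails if it takes over 72 s, if anything falls off the work surface, if the arm or the gripper's body presses on something with over 40 N, if the wrist force passes 120 N, or if a joint passes its speed limit or range.

### The arm

A 6-joint arm with a two-finger parallel gripper is mounted at the origin on a cart in front of the work surface, level with it; the furniture and walls round the work are solid. World frame = base frame: x ahead of the robot, y to its left, z up, the work surface at z = 0. Lengths are in m, angles in degrees, forces in N, time in s.
With the tool pointing down it reaches from about 0.375 to 0.9 m from the base axis. Payload 3.1 kg.
Tool frame: the origin (TCP) lies on the front face of the gripper's body, between the roots of the fingers; the fingertips stand 70 mm ahead of it and the grasp point (between the pads) lies 51 mm ahead of it (bot.tip_extent is the distance from the TCP to the fingertips, in m); z points along the fingers, x is the direction in which the jaws open and shut, and the axes are right-handed (so a half turn about z gives the same grasp; the last joint's range is limited). The gripper opens to 87 mm and grips with 3 to 60 N. Pads are 19 mm wide; open, the fingers measure 117 mm over their backs; the gripper's body (75 mm by 190 mm) begins 51 mm behind the grasp point.
Start: joints at [56.465, 30.224, 82.088, -0, 67.689, -10.227], TCP at [0.247, 0.574, 0.292] pointing down, gripper open.
Joint ranges: [-176.69, 176.69], [-43.24, 126.21], [12.49, 139.97], [-82, 262], [0, 151.66], [-163.58, 163.58]. Speed limits (degrees/s): [159.86, 159.86, 180, 180, 180, 180].

### API

Orientations are given as a 3x3 rotation matrix whose columns are the frame's x, y, z axes.
In Python, from rig import bot, viewer, ticket gives the robot as it stands. The module is installed in compiled form; this text tells all that it offers.
- The arm moves only by the tool arm_command, never from a script. Its argument "targets" is a list of rows, each an object with "rot": the turn, a rotation vector about the tool's x, y, z in degrees, a list of three; "offset": the shift along the tool's x, y, z in cm, a list of three; "gripper": the closure, from 0 (fully open) to 1 (shut). A call has 1 to 8 rows; each row is the pose to reach, as a shift and turn from the pose commanded when the call began, along the tool's axes at that moment; what a row does not reach only later rows make up. A row lasts 1/10 s, in which the tool goes at most 50 mm and 8.59 degrees, less where a joint would pass 70% of its speed; a pose out of reach is approached as far as the arm can. A call with a gripper value outside its range is refused whole. The fingers move at their own pace and stop on an object; the grip force is fixed at half the most. Time passes only in rows, so rows that repeat a pose let the fingers close. It gives the time, the measured TCP pose, the force and the opening at its end, in the units of the state.
- bot.read_state(): the state, without advancing time (a new reading comes with each control period).
- viewer.capture(name): name is "scene" or "top" or "wrist"; returns a dict with "frame" (384x512x3 uint8, red, green, blue), "fx", "fy", "cx", "cy" (pixels), "view" (4x4, takes a point from world to camera coordinates). Camera axes: x right, y down, z forward; pixel columns grow to the right and rows downward; lengths in m; the calibration is good to about 2 mm. The wrist camera is an equidistant fisheye: a pixel r from the principal point sees the ray r / f radians off the axis. A picture is of the moment at which its call begins. There is no depth.
- ticket.hand_in(): hands the job in, once; it reports no verdict.
The state is a dict: "time_s": time; "joint_positions": joint angles; "qvel": joint speeds; "tau": joint torques, N m; "position": TCP position; "tcp_rot": TCP orientation; "force": force on the tool from outside, world axes, zero at the start; "moment": the same for the moment, N m; "opening": opening from 0.0 (shut) to 1.0 (fully open).
Only numpy, scipy, OpenCV 4.12 (cv2) and the standard library are available. Lean on these libraries where they do the work, as an engineer would, in place of code of your own. Each camera call takes 0.05 s, during which the arm holds its last target. There are 200 camera calls.

## Working session

There is one attempt and no reset: what is moved stays moved. The work goes in short steps, Python scripts to look and compute and a tool call to move; the robot and the scene stay as the last step left them, time stands still between calls to the robot, and variables do not carry over. Pictures are saved under pics/ and viewed, about 8 in all and at most 12, crops included, and the job is handed in when it is done.

Besides the shell and the picture viewer there is one more tool, called after "Request:" as name(argument=value, ...) on one line, values as JSON. arm_command: Moves the arm, as the interface text tells. Its arguments: {"type":"object","properties":{"targets":{"type":"array"}},"required":["targets"]}

```bash
mkdir -p pics; cat > h.py <<'E'
import numpy as np, cv2
from rig import bot, viewer, ticket
def cap(n,save=None):
    d=viewer.capture(n)
    if save: cv2.imwrite('pics/'+save,cv2.cvtColor(d['frame'],cv2.COLOR_RGB2BGR))
    return d
def ray(d,u,v,fish=False):
    V=np.array(d['view']);R=V[:3,:3];o=-R.T@V[:3,3]
    x=(u-d['cx'])/d['fx'];y=(v-d['cy'])/d['fy']
    if fish:
        r=np.hypot(x,y);s=np.sin(r)/r if r>1e-9 else 1;c=np.array([x*s,y*s,np.cos(r)])
    else: c=np.array([x,y,1.])
    return o,R.T@c
def onz(d,u,v,z,fish=False):
    o,r=ray(d,u,v,fish);return o+r*(z-o[2])/r[2]
E
python3 - <<'E'
from h import *
a=cap('top','top0.png');b=cap('scene','scene0.png');
import numpy as np
for d in(a,b):
    V=d['view'];print(d['fx'],d['cx'],d['cy'],np.round(-V[:3,:3].T@V[:3,3],3),np.round(V[:3,:3],3).tolist())
i=cv2.imread('pics/top0.png');
print(bot.read_state()['time_s'],np.round(bot.read_state()['tcp_rot'],3))
cv2.imwrite('pics/top0b.png',cv2.resize(i,(800,600),interpolation=cv2.INTER_CUBIC))
cv2.imwrite('pics/scene0b.png',cv2.resize(cv2.imread('pics/scene0.png'),(800,600),interpolation=cv2.INTER_CUBIC))
E
```

```text
363.0329272803258 254.84659724397838 198.19402071276355 [ 0.423 -0.097  1.324] [[-0.01, -1.0, -0.017], [-0.992, 0.012, -0.124], [0.124, 0.016, -0.992]]
432.3447122485007 255.51288032169333 192.55364451657775 [ 0.011 -0.904  1.026] [[0.838, -0.545, 0.014], [-0.37, -0.587, -0.72], [0.401, 0.598, -0.694]]
0.1 [[ 0.396  0.918 -0.001]
 [ 0.918 -0.396 -0.002]
 [-0.002 -0.    -1.   ]]
```

View pics/top0b.png

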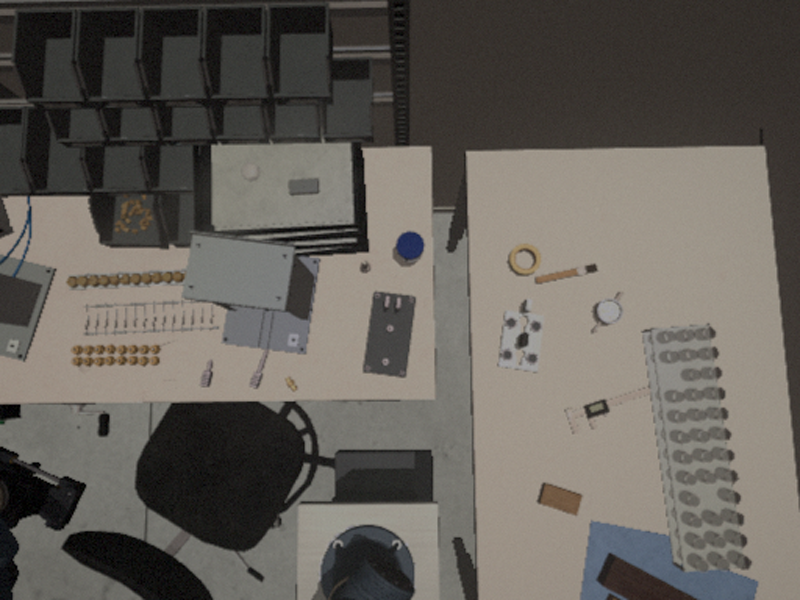

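View pics/scene0b.png

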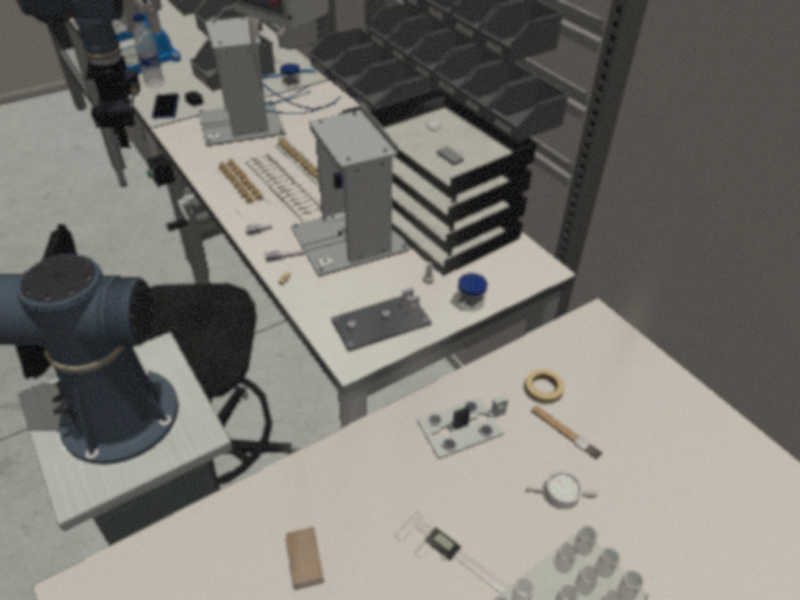

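The top view shows the plate at (521,340) on the right bench, the dock at (390,335), and the pins at (207,373) and (258,380). The press stands at (260,290). I'll zoom in on these.

```bash
python3 - <<'E'
from h import *
ims=[cap('top')['frame'].astype(float) for _ in range(8)]
m=np.mean(ims,0).astype(np.uint8)[...,::-1]; cv2.imwrite('pics/topm.png',m)
a=cv2.resize(m[180:260,225:355],None,fx=6,fy=6,interpolation=cv2.INTER_CUBIC)[:,:780]
b=cv2.resize(m[205:255,100:230],None,fx=6,fy=6,interpolation=cv2.INTER_CUBIC)
cv2.imwrite('pics/z.png',cv2.resize(np.vstack([a,b]),None,fx=.76,fy=.76,interpolation=cv2.INTER_AREA))
E
```

```text
(no output)
```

View pics/z.png

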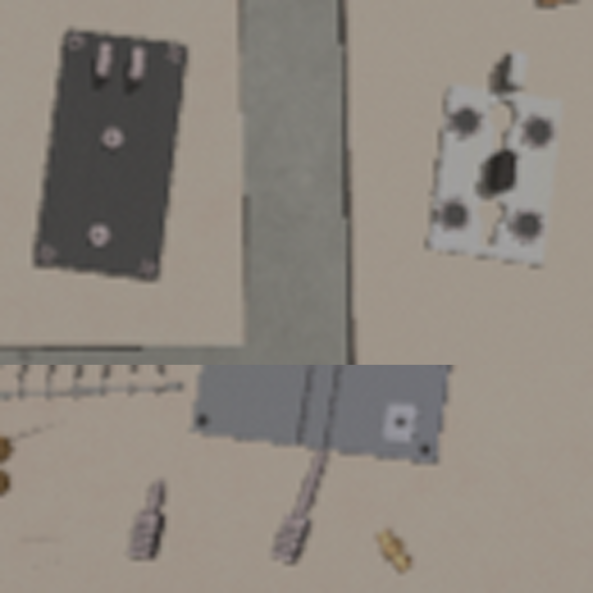

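The long pin lies beside the press (grip at crop (291,537), tip ≈ (322,453)), and the short pin is to its left. The dock studs are at (112,138) and (98,235), the plate bar at (500,172).

```bash
python3 - <<'E'
from h import *
d=cap('top')
A=lambda x,y,z:onz(d,225+x/4.56-.5,180+y/4.56-.5,z)
B=lambda x,y,z:onz(d,100+x/4.56-.5,205+(y-364.8)/4.56-.5,z)
def rect(name,pts,z):
    w=np.array([A(*p,z)[:2] for p in pts],np.float32);r=cv2.minAreaRect(w);e=(w[0]+w[1]-w[2]-w[3])/2;e2=(w[1]+w[2]-w[0]-w[3])/2
    print(name,w.mean(0),np.linalg.norm(e),np.linalg.norm(e2),'yaw',np.degrees(np.arctan2(e[1],e[0])),np.degrees(np.arctan2(e2[1],e2[0]))+90)
rect('dock',[(66,30),(187,45),(159,280),(35,267)],.012)
rect('plate',[(450,87),(562,100),(545,267),(430,248)],.008)
s1=A(98,235,.027);s2=A(112,138,.027);print('studs',s1,s2,np.linalg.norm(s2-s1),np.degrees(np.arctan2(*(s2-s1)[[1,0]])))
print('bar',A(499,165,.052),A(499,172,.045),'tongue',A(512,60,.046))
g,c,t=B(291,537,.009),B(303,513,.009),B(322,453,.009);print(g,c,t,np.linalg.norm(t-g),np.degrees(np.arctan2(*(t-g)[[1,0]])))
print('short',B(145,545,.009),B(158,485,.009),'brass',B(393,550,.008))
E
```

```text
dock [ 0.5321735  -0.05411689] 0.18947308 0.09810031 yaw -7.5711865 -7.196083
plate [ 0.5126865  -0.35922158] 0.13140686 0.090245314 yaw -8.495954 -8.715408
studs [ 0.46796435 -0.04331138  0.027     ] [ 0.54391199 -0.0548645   0.027     ] 0.07682133466965696 -8.649499570833813
bar [ 0.51734119 -0.35246994  0.052     ] [ 0.51245661 -0.35367538  0.045     ] tongue [ 0.59933601 -0.366751    0.046     ]
[0.43133302 0.25656643 0.009     ] [0.45014983 0.24740541 0.009     ] [0.4975644  0.23317149 0.009     ] 0.07024185823571975 -19.454769825890942
short [0.42620396 0.37273543 0.009     ] [0.47353166 0.3638588  0.009     ] brass [0.42030889 0.1755435  0.008     ]
```

```bash
cat >> h.py <<'E'
def go(x,y,z,yaw,s=None):
    """offset (cm) and turn from present pose to a tool-down pose with tool x at yaw (deg)"""
    from scipy.spatial.transform import Rotation as Ro
    s=s or bot.read_state();R=np.array(s['tcp_rot']);p=np.array(s['position'])
    c,n=np.cos(np.radians(yaw)),np.sin(np.radians(yaw));T=np.array([[c,n,0],[n,-c,0],[0,0,-1.]])
    print('offset',np.round(R.T@(np.array([x,y,z])-p)*100,2),'rot',np.round(Ro.from_matrix(R.T@T).as_rotvec(degrees=True),2))
E
python3 - <<'E'
from h import *
go(.513,-.357,.29,81.4)
d=cap('top');s=.64
for n,u,v,z in[('punch',365,267,.05),('jar',409,245,.06),('press front L',190,295,.28),('press front R',293,310,.28),('edge',433,350,0),('base corner',305,353,.012),('basecornerL',224,343,.012),('tape',525,260,.019)]:print(n,onz(d,u*s,v*s,z).round(3))
E
```

```text
offset [-74.98  61.24   0.23] rot [  0.     0.   -14.71]
punch [ 0.682 -0.001  0.05 ]
jar [ 0.73  -0.103  0.06 ]
press front L [0.586 0.31  0.28 ]
press front R [0.556 0.116 0.28 ]
edge [ 0.493 -0.156  0.   ]
base corner [0.489 0.141 0.012]
basecornerL [0.514 0.33  0.012]
tape [ 0.7   -0.373  0.019]
```

Request:
arm_command(targets=[{"offset": [-75, 61.2, 0.2], "rot": [0, 0, -14.7], "gripper": 0}, {"offset": [-75, 61.2, 0.2], "rot": [0, 0, -14.7], "gripper": 0}, {"offset": [-75, 61.2, 0.2], "rot": [0, 0, -14.7], "gripper": 0}, {"offset": [-75, 61.2, 0.2], "rot": [0, 0, -14.7], "gripper": 0}, {"offset": [-75, 61.2, 0.2], "rot": [0, 0, -14.7], "gripper": 0}, {"offset": [-75, 61.2, 0.2], "rot": [0, 0, -14.7], "gripper": 0}, {"offset": [-75, 61.2, 0.2], "rot": [0, 0, -14.7], "gripper": 0}, {"offset": [-75, 61.2, 0.2], "rot": [0, 0, -14.7], "gripper": 0}])

```text
time_s: 1.4
position: [0.3572, 0.1876, 0.2918]
tcp_rot: [[0.149, 0.989, 0.001], [0.989, -0.149, 0.0], [0.0, 0.001, -1.0]]
force: [1.7, 0.8, -0.3]
opening: 1.001
```

```bash
python3 -c "
from h import *
s=bot.read_state();print(s['time_s'],s['position'],s['joint_positions']);go(.513,-.357,.29,81.4)"
```

```text
1.4 [0.35723494 0.18757658 0.29183497] [ 1.17360236e+01  1.31265515e+01  1.12121816e+02 -2.18071765e-03
  5.46668333e+01 -6.96888552e+01]
offset [-51.53  23.52   0.19] rot [ 0.08 -0.03  0.03]
```

Request:
arm_command(targets=[{"offset": [-51.5, 23.5, 0.2], "rot": [0, 0, 0], "gripper": 0}, {"offset": [-51.5, 23.5, 0.2], "rot": [0, 0, 0], "gripper": 0}, {"offset": [-51.5, 23.5, 0.2], "rot": [0, 0, 0], "gripper": 0}, {"offset": [-51.5, 23.5, 0.2], "rot": [0, 0, 0], "gripper": 0}, {"offset": [-51.5, 23.5, 0.2], "rot": [0, 0, 0], "gripper": 0}, {"offset": [-51.5, 23.5, 0.2], "rot": [0, 0, 0], "gripper": 0}, {"offset": [-51.5, 23.5, 0.2], "rot": [0, 0, 0], "gripper": 0}, {"offset": [-51.5, 23.5, 0.2], "rot": [0, 0, 0], "gripper": 0}])

```text
time_s: 2.2
position: [0.4668, -0.1977, 0.2903]
tcp_rot: [[0.15, 0.989, 0.001], [0.989, -0.15, -0.0], [-0.0, 0.001, -1.0]]
force: [0.2, 0.6, -0.2]
opening: 1.005
```

```bash
python3 -c "
from h import *
s=bot.read_state();print(s['time_s'],s['position'],s['joint_positions']);go(.513,-.357,.29,81.4)"
```

```text
2.2 [ 0.46683928 -0.19765089  0.29026579] [-3.56018968e+01  2.13088101e+01  9.89579140e+01  1.80592838e-02
  5.96925733e+01 -1.16955798e+02]
offset [-15.06   6.96   0.03] rot [ 0.04  0.   -0.06]
```

Request:
arm_command(targets=[{"offset": [-15, 7, 5], "rot": [0, 0, 0], "gripper": 0}, {"offset": [-15, 7, 5], "rot": [0, 0, 0], "gripper": 0}, {"offset": [-15, 7, 5], "rot": [0, 0, 0], "gripper": 0}, {"offset": [-15, 7, 5], "rot": [0, 0, 0], "gripper": 0}, {"offset": [-15, 7, 5], "rot": [0, 0, 0], "gripper": 0}, {"offset": [-15, 7, 5], "rot": [0, 0, 0], "gripper": 0}])

```text
time_s: 2.8
position: [0.5129, -0.3538, 0.2395]
tcp_rot: [[0.15, 0.989, -0.001], [0.989, -0.15, 0.002], [0.001, -0.001, -1.0]]
force: [0.4, 0.6, -0.1]
opening: 1.0
```

```bash
python3 -c "
from h import *
s=bot.read_state();print(s['time_s'],s['position'],s['joint_positions'])
d=cap('wrist','w1.png');print(d['fx'],d['cx'],d['cy'],(-d['view'][:3,:3].T@d['view'][:3,3]).round(3),d['view'][:3,:3].round(2).tolist())
i=cv2.imread('pics/w1.png');cv2.imwrite('pics/w1b.png',cv2.resize(i,(800,600),interpolation=cv2.INTER_CUBIC))"
```

```text
2.8 [ 0.51290699 -0.35384231  0.23953293] [-4.48701114e+01  3.35921373e+01  8.52115094e+01  2.38334430e-02
  6.13062411e+01 -1.26227056e+02]
297.3186396354542 252.58728771472943 190.93317543898806 [ 0.442 -0.343  0.332] [[0.15, 0.99, 0.0], [0.95, -0.15, 0.26], [0.26, -0.04, -0.97]]
```

View pics/w1b.png

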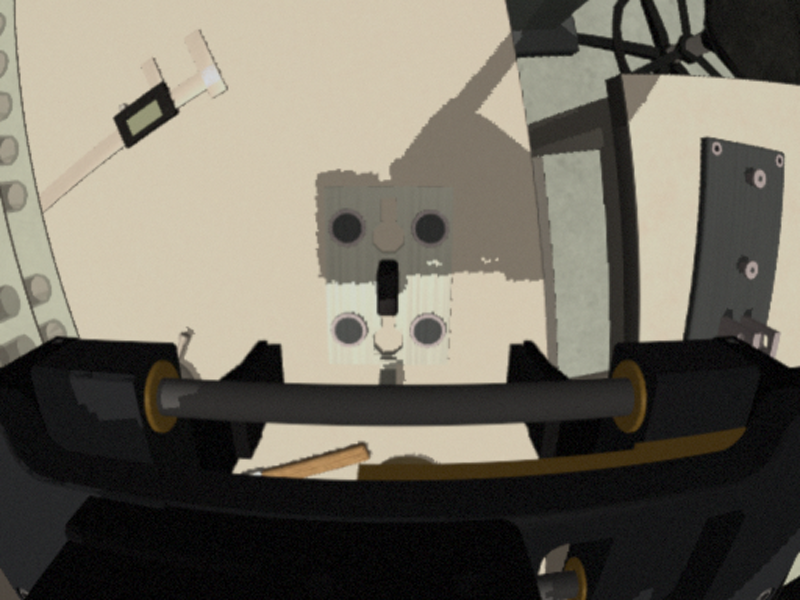

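The wrist view shows the plate below with its bar at (388,286), the keyholes at (388,238) and (388,340), and the nests around them. The dock studs are at (759,178) and (750,269).

```bash
python3 - <<'E'
from h import *
d=cap('wrist');s=.64
P=lambda u,v,z:onz(d,u*s,v*s,z,True)[:2]
def line(n,a,b):
    e=b-a;print(n,((a+b)/2).round(4),np.linalg.norm(e).round(4),'yaw',np.degrees(np.arctan2(e[1],e[0])).round(2))
line('keyholes',P(388,238,.008),P(388,340,.008))
n=[P(u,v,.011) for u,v in[(346,228),(430,228),(349,328),(429,328)]]
line('nests',(n[0]+n[1])/2,(n[2]+n[3])/2);line('nests y',(n[0]+n[2])/2,(n[1]+n[3])/2)
line('bar',P(388,262,.052),P(388,314,.04))
line('studs',P(759,178,.027),P(750,269,.027))
# bar mask: dark narrow
f=d['frame'].max(2);r=f[160:208,225:275]<45
ys,xs=np.nonzero(r);print('bar px',(xs.min()+225)/s,(xs.max()+226)/s,(ys.min()+160)/s,(ys.max()+161)/s)
E
```

```text
keyholes [ 0.522  -0.3587] 0.076 yaw -8.82
nests [ 0.5132 -0.357 ] 0.0732 yaw -8.23
nests y [ 0.5132 -0.357 ] 0.0585 yaw 81.35
bar [ 0.5117 -0.3566] 0.037 yaw -9.06
studs [ 0.5051 -0.0493] 0.0767 yaw -9.09
bar px 376.5625 396.875 260.9375 314.0625
```

Request:
arm_command(targets=[{"offset": [-0.3, 0.1, 4], "rot": [0, 0, 0], "gripper": 0}, {"offset": [-0.3, 0.1, 8], "rot": [0, 0, 0], "gripper": 0}, {"offset": [-0.3, 0.1, 12], "rot": [0, 0, 0], "gripper": 0}, {"offset": [-0.3, 0.1, 14], "rot": [0, 0, 0], "gripper": 0}, {"offset": [-0.3, 0.1, 15], "rot": [0, 0, 0], "gripper": 0}, {"offset": [-0.3, 0.1, 15], "rot": [0, 0, 0], "gripper": 0}, {"offset": [-0.3, 0.1, 15], "rot": [0, 0, 0], "gripper": 1}, {"offset": [-0.3, 0.1, 15], "rot": [0, 0, 0], "gripper": 1}])

```text
time_s: 3.7
position: [0.5148, -0.3578, 0.0919]
tcp_rot: [[0.149, 0.989, 0.002], [0.989, -0.149, -0.002], [-0.002, 0.003, -1.0]]
force: [0.5, 0.3, 1.0]
opening: 0.894
```

Request:
arm_command(targets=[{"offset": [0, 0, 0], "rot": [0, 0, 0], "gripper": 1}, {"offset": [0, 0, 0], "rot": [0, 0, 0], "gripper": 1}, {"offset": [0, 0, 0], "rot": [0, 0, 0], "gripper": 1}, {"offset": [0, 0, 0], "rot": [0, 0, 0], "gripper": 1}, {"offset": [0, 0, 0], "rot": [0, 0, 0], "gripper": 1}, {"offset": [0, 0, 0], "rot": [0, 0, 0], "gripper": 1}, {"offset": [0, 0, 0], "rot": [0, 0, 0], "gripper": 1}, {"offset": [0, 0, 0], "rot": [0, 0, 0], "gripper": 1}])

```text
time_s: 4.5
position: [0.5139, -0.3575, 0.0899]
tcp_rot: [[0.149, 0.989, 0.0], [0.989, -0.149, -0.001], [-0.001, 0.0, -1.0]]
force: [-1.3, -2.1, -1.4]
opening: 0.173
```

Request:
arm_command(targets=[{"offset": [0, 0, 0], "rot": [0, 0, 0], "gripper": 1}, {"offset": [0, 0, -1], "rot": [0, 0, 0], "gripper": 1}, {"offset": [0, 0, -4], "rot": [0, 0, 0], "gripper": 1}, {"offset": [0, 0, -8], "rot": [0, 0, 0], "gripper": 1}, {"offset": [0, 0, -11], "rot": [0, 0, 0], "gripper": 1}, {"offset": [2, 0, -11], "rot": [0, 0, 0], "gripper": 1}, {"offset": [5, 0, -11], "rot": [0, 0, 0], "gripper": 1}, {"offset": [9, 0, -11], "rot": [0, 0, 0], "gripper": 1}])

```text
time_s: 5.3
position: [0.5265, -0.2672, 0.1992]
tcp_rot: [[0.152, 0.988, -0.001], [0.988, -0.152, 0.001], [0.001, -0.002, -1.0]]
force: [0.6, 0.8, -4.1]
opening: 0.157
```

```bash
python3 -c "
from h import *
s=bot.read_state();print(s['position'],s['opening'],s['force']);go(.497,-.048,.2,81.4)"
```

```text
[ 0.52647028 -0.26717982  0.19921483] 0.15691503839569695 [ 0.63299815  0.77621932 -4.06876301]
offset [21.22 -6.25 -0.05] rot [-0.09 -0.06 -0.15]
```

Held: −4 N on the wrist, in line with 0.35 kg. Next, carry it over the dock.

Request:
arm_command(targets=[{"offset": [4, -1, 0], "rot": [0, 0, 0], "gripper": 1}, {"offset": [8, -2.5, 0], "rot": [0, 0, 0], "gripper": 1}, {"offset": [12, -4, 0], "rot": [0, 0, 0], "gripper": 1}, {"offset": [16, -5, 0], "rot": [0, 0, 0], "gripper": 1}, {"offset": [19, -6, 0], "rot": [0, 0, 0], "gripper": 1}, {"offset": [21.2, -6.2, 0], "rot": [0, 0, 0], "gripper": 1}, {"offset": [21.2, -6.2, 4], "rot": [0, 0, 0], "gripper": 1}, {"offset": [21.2, -6.2, 4], "rot": [0, 0, 0], "gripper": 1}])

```text
time_s: 6.1
position: [0.4936, -0.0466, 0.1559]
tcp_rot: [[0.148, 0.989, -0.012], [0.989, -0.148, 0.004], [0.002, -0.013, -1.0]]
force: [-1.5, 0.9, -4.3]
opening: 0.158
```

```bash
python3 -c "
from h import *
s=bot.read_state();print(s['position'],s['opening'],s['force'])
d=cap('wrist','w2.png')
i=cv2.imread('pics/w2.png');cv2.imwrite('pics/w2b.png',cv2.resize(i,(800,600),interpolation=cv2.INTER_CUBIC))"
```

```text
[ 0.49363444 -0.0465659   0.15591651] 0.158238127466943 [-1.49801457  0.94070726 -4.28846772]
```

View pics/w2b.png

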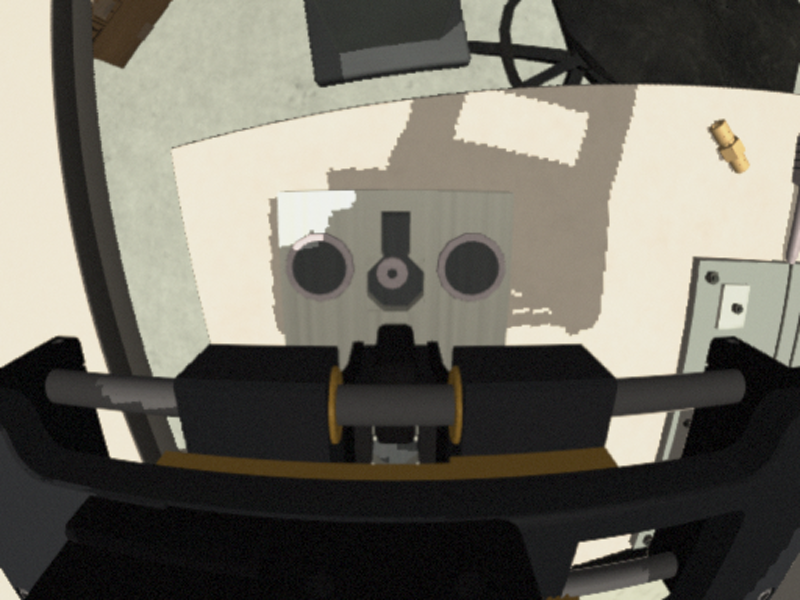

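The near stud shows at (392,273) through the near keyhole, centred at about (396,282). I'll compute the remaining offset.

```bash
python3 - <<'E'
from h import *
d=cap('wrist');s=.64;st=bot.read_state();zb=st['position'][2]-.090;print(st['position'],zb)
P=lambda u,v,z:onz(d,u*s,v*s,z,True)[:2]
st=P(392,273,.027);print('stud',st)
print('key top (edges L,R,bottom)',P(368,280,zb+.008),P(424,280,zb+.008),P(396,309,zb+.008))
print('slot end',P(396,212,zb+.008))
a,b=P(320,267,zb+.011),P(471,267,zb+.011);e=b-a;print('nests',(a+b)/2,np.linalg.norm(e),np.degrees(np.arctan2(e[1],e[0]))-90)
go(.497,-.048,.156,81.4)
E
```

```text
[ 0.49623039 -0.04844489  0.15907755] 0.06907755161067755
stud [ 0.46936672 -0.04441046]
key top (edges L,R,bottom) [ 0.46069907 -0.05219089] [ 0.46389935 -0.03095263] [ 0.47372586 -0.04328551]
slot end [ 0.43657139 -0.03771711]
nests [ 0.45660113 -0.04090767] 0.056990065357083466 -8.56646808615848
offset [0.06 0.07 0.31] rot [-0.29 -0.06  0.01]
```

```bash
python3 - <<'E'
from h import *
d=cap('wrist','w3.png');np.save('v3.npy',d['view']);print(bot.read_state()['position'],np.round(bot.read_state()['tcp_rot'],4).tolist())
i=cv2.imread('pics/w3.png');cv2.imwrite('pics/w3b.png',cv2.resize(i[115:215,170:335],None,fx=4.8,fy=4.8,interpolation=cv2.INTER_CUBIC))
E
```

```text
[ 0.49735985 -0.04917353  0.16010363] [[0.1499, 0.9887, -0.0014], [0.9887, -0.1499, 0.0005], [0.0003, -0.0015, -1.0]]
```

View pics/w3b.png

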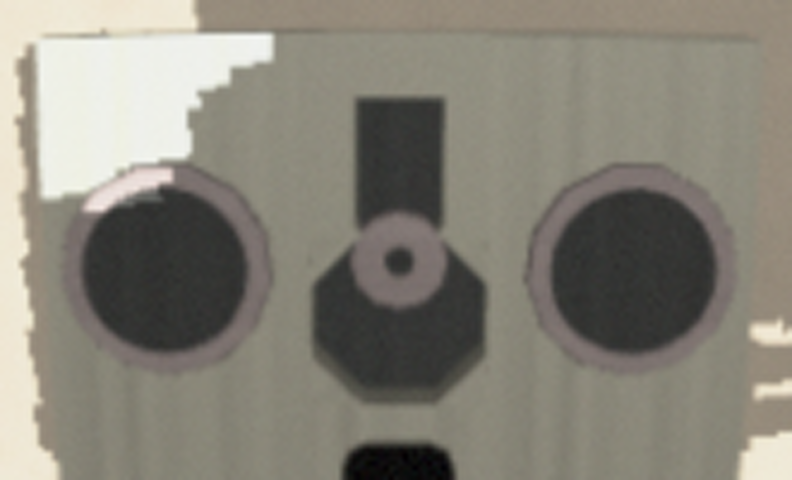

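The stud head is at crop (399,262) and the keyhole octagon is centred at (400,317), top face 174 px across.

```bash
python3 - <<'E'
from h import *
d=cap('wrist');d['view']=np.load('v3.npy');tcp=np.array([.49736,-.04917,.1601]);zb=tcp[2]-.090
P=lambda u,v,z:onz(d,170+u/4.8-.5,115+v/4.8-.5,z,True)[:2]
st=P(399,262,.027);k=P(400,317,zb+.008)
w=lambda a,b:np.linalg.norm(a-b)
print('stud',st,'head dia',w(P(351,262,.027),P(447,262,.027)))
print('key',k,'width',w(P(313,317,zb+.008),P(487,317,zb+.008)),'rel',k-tcp[:2])
n1,n2=P(167,268,zb+.011),P(632,268,zb+.011);print('nests',(n1+n2)/2-tcp[:2],w(n1,n2))
print('rear edge',P(400,37,zb+.008)-tcp[:2],'slot end',P(400,98,zb+.008)-tcp[:2])
ex=np.array([.989,-.149]);ey=np.array([.149,.989]);D=st-k;print('along x,y',D@ex*1e3,D@ey*1e3, 'model x', (np.array([.4674,-.0435])-(tcp[:2]-.03*ex))@np.c_[ex,ey]*1e3)
print(bot.read_state()['position'])
E
```

```text
stud [ 0.4675443  -0.04360514] head dia 0.01539761890973935
key [ 0.46499348 -0.04312695] width 0.021779764363437447 rel [-0.03236652  0.00604305]
nests [-0.03922144  0.00701747] 0.057185369879758544
rear edge [-0.06677728  0.01124165] slot end [-0.05940483  0.01012754]
along x,y 2.594014283569166 -0.09286108361322479 model x [-0.46561  1.14359]
[ 0.49804057 -0.04964757  0.16077401]
```

Request:
arm_command(targets=[{"offset": [0, 0.1, 1], "rot": [0, 0, 0], "gripper": 1}, {"offset": [0, 0.1, 2], "rot": [0, 0, 0], "gripper": 1}, {"offset": [0, 0.1, 3], "rot": [0, 0, 0], "gripper": 1}, {"offset": [0, 0.1, 3.8], "rot": [0, 0, 0], "gripper": 1}, {"offset": [0, 0.1, 3.8], "rot": [0, 0, 0], "gripper": 1}, {"offset": [0, 0.1, 3.8], "rot": [0, 0, 0], "gripper": 1}, {"offset": [0, 0.1, 3.8], "rot": [0, 0, 0], "gripper": 1}, {"offset": [0, 0.1, 3.8], "rot": [0, 0, 0], "gripper": 1}])

```text
time_s: 7.1
position: [0.499, -0.0496, 0.1223]
tcp_rot: [[0.15, 0.989, 0.001], [0.989, -0.15, -0.0], [-0.0, 0.001, -1.0]]
force: [-0.6, -0.2, -4.5]
opening: 0.159
```

```bash
python3 - <<'E'
from h import *
s=bot.read_state();print(s['time_s'],s['position'],s['force'])
d=cap('wrist','w4.png');np.save('v4.npy',d['view'])
i=cv2.imread('pics/w4.png');cv2.imwrite('pics/w4b.png',cv2.resize(i[115:235,170:335],None,fx=4.8,fy=4.8,interpolation=cv2.INTER_CUBIC))
E
```

```text
7.1 [ 0.49903331 -0.04957211  0.12231612] [-0.56571477 -0.20707662 -4.52653328]
```

View pics/w4b.png

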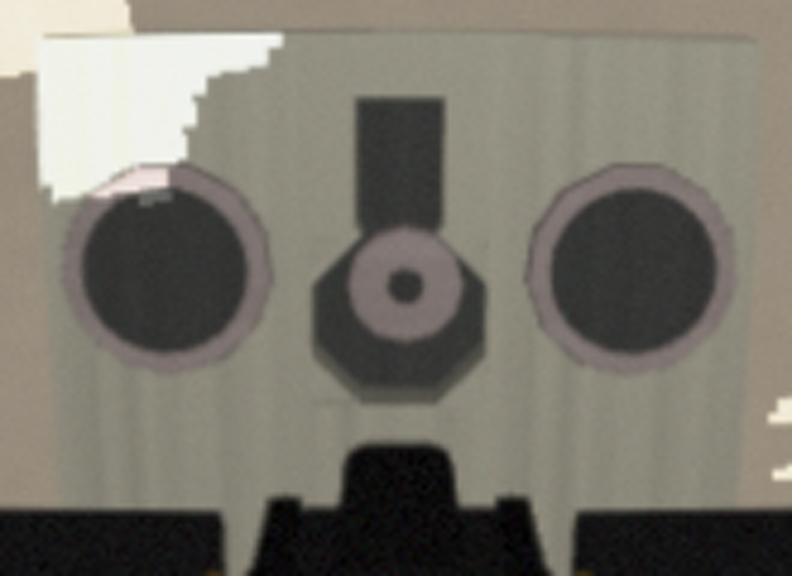

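The stud head is at (405,284) with the keyhole at (400,317). I'll recompute the offset for this height.

```bash
python3 - <<'E'
from h import *
d=cap('wrist');d['view']=np.load('v4.npy');tcp=np.array([.499,-.0496,.1223]);zb=tcp[2]-.090
P=lambda u,v,z:onz(d,170+u/4.8-.5,115+v/4.8-.5,z,True)[:2]
st=P(405,284,.027);k=P(400,317,zb+.008)
ex=np.array([.989,-.149]);ey=np.array([.149,.989]);D=st-k;print(st,k,'along x,y',D@ex*1e3,D@ey*1e3);print(np.linalg.norm(P(348,284,.027)-P(462,284,.027)))
E
```

```text
[ 0.46714779 -0.04355212] [ 0.46847689 -0.04443617] along x,y -1.446194028044228 0.6762907594807995
0.015337921521397105
```

Request:
arm_command(targets=[{"offset": [0.05, -0.1, 0], "rot": [0, 0, 0], "gripper": 1}, {"offset": [0.05, -0.1, 0.2], "rot": [0, 0, 0], "gripper": 1}, {"offset": [0.05, -0.1, 0.5], "rot": [0, 0, 0], "gripper": 1}, {"offset": [0.05, -0.1, 0.8], "rot": [0, 0, 0], "gripper": 1}, {"offset": [0.05, -0.1, 1.1], "rot": [0, 0, 0], "gripper": 1}, {"offset": [0.05, -0.1, 1.4], "rot": [0, 0, 0], "gripper": 1}, {"offset": [0.05, -0.1, 1.4], "rot": [0, 0, 0], "gripper": 1}, {"offset": [0.05, -0.1, 1.4], "rot": [0, 0, 0], "gripper": 1}])

```text
time_s: 8.0
position: [0.4978, -0.0489, 0.1078]
tcp_rot: [[0.15, 0.989, -0.0], [0.989, -0.15, 0.0], [0.0, -0.0, -1.0]]
force: [0.5, -0.6, -5.0]
opening: 0.157
```

Request:
arm_command(targets=[{"offset": [0, 0, 0.2], "rot": [0, 0, 0], "gripper": 1}, {"offset": [0, 0, 0.4], "rot": [0, 0, 0], "gripper": 1}, {"offset": [0, 0, 0.6], "rot": [0, 0, 0], "gripper": 1}, {"offset": [0, 0, 0.6], "rot": [0, 0, 0], "gripper": 1}, {"offset": [0, 0, 0.6], "rot": [0, 0, 0], "gripper": 1}, {"offset": [0, 0, 0.6], "rot": [0, 0, 0], "gripper": 1}])

```text
time_s: 8.6
position: [0.4979, -0.0489, 0.102]
tcp_rot: [[0.15, 0.989, 0.0], [0.989, -0.15, -0.0], [-0.0, 0.0, -1.0]]
force: [-0.4, -0.5, -5.3]
opening: 0.159
```

Request:
arm_command(targets=[{"offset": [0, 0, 0.1], "rot": [0, 0, 0], "gripper": 1}, {"offset": [0, 0, 0.15], "rot": [0, 0, 0], "gripper": 1}, {"offset": [0, 0, 0.15], "rot": [0, 0, 0], "gripper": 1}, {"offset": [0, 0, 0.15], "rot": [0, 0, 0], "gripper": 1}])

```text
time_s: 9.0
position: [0.4978, -0.0489, 0.1019]
tcp_rot: [[0.15, 0.989, 0.001], [0.989, -0.15, -0.0], [-0.0, 0.001, -1.0]]
force: [-2.6, 0.0, 8.0]
opening: 0.161
```

Request:
arm_command(targets=[{"offset": [0, 0.2, -0.08], "rot": [0, 0, 0], "gripper": 1}, {"offset": [0, 0.5, -0.08], "rot": [0, 0, 0], "gripper": 1}, {"offset": [0, 0.8, -0.08], "rot": [0, 0, 0], "gripper": 1}, {"offset": [0, 1.1, -0.08], "rot": [0, 0, 0], "gripper": 1}, {"offset": [0, 1.4, -0.08], "rot": [0, 0, 0], "gripper": 1}, {"offset": [0, 1.7, -0.08], "rot": [0, 0, 0], "gripper": 1}, {"offset": [0, 2.0, -0.08], "rot": [0, 0, 0], "gripper": 1}, {"offset": [0, 2.0, -0.08], "rot": [0, 0, 0], "gripper": 1}])

```text
time_s: 9.8
position: [0.5135, -0.0505, 0.1018]
tcp_rot: [[0.149, 0.989, -0.01], [0.989, -0.149, 0.003], [0.001, -0.01, -1.0]]
force: [-9.0, 2.2, 12.6]
opening: 0.16
```

Request:
arm_command(targets=[{"offset": [0, 0, -0.05], "rot": [0, 0, 0], "gripper": 1}, {"offset": [0, 0, -0.05], "rot": [0, 0, 0], "gripper": 1}, {"offset": [0, 0, -0.05], "rot": [0, 0, 0], "gripper": 1}])

```text
time_s: 10.1
position: [0.5169, -0.0515, 0.1019]
tcp_rot: [[0.15, 0.989, -0.002], [0.989, -0.15, 0.001], [0.0, -0.002, -1.0]]
force: [-3.4, 1.1, 4.5]
opening: 0.159
```

Sliding well; continue to the stop.

Request:
arm_command(targets=[{"offset": [0, 0.2, 0], "rot": [0, 0, 0], "gripper": 1}, {"offset": [0, 0.4, 0], "rot": [0, 0, 0], "gripper": 1}, {"offset": [0, 0.6, 0], "rot": [0, 0, 0], "gripper": 1}, {"offset": [0, 0.7, 0], "rot": [0, 0, 0], "gripper": 1}, {"offset": [0, 0.7, 0], "rot": [0, 0, 0], "gripper": 1}, {"offset": [0, 0.7, 0], "rot": [0, 0, 0], "gripper": 1}, {"offset": [0, 0.7, 0], "rot": [0, 0, 0], "gripper": 1}])

```text
time_s: 10.8
position: [0.5219, -0.0522, 0.1019]
tcp_rot: [[0.149, 0.989, -0.007], [0.989, -0.149, 0.002], [0.001, -0.007, -1.0]]
force: [-7.0, 0.9, 8.5]
opening: 0.162
```

Request:
arm_command(targets=[{"offset": [0, 0.2, -0.05], "rot": [0, 0, 0], "gripper": 1}, {"offset": [0, 0.3, -0.05], "rot": [0, 0, 0], "gripper": 1}, {"offset": [0, 0.3, -0.05], "rot": [0, 0, 0], "gripper": 1}, {"offset": [0, 0.3, -0.05], "rot": [0, 0, 0], "gripper": 1}, {"offset": [0, 0.3, -0.05], "rot": [0, 0, 0], "gripper": 1}])

```text
time_s: 11.3
position: [0.5223, -0.0523, 0.1019]
tcp_rot: [[0.149, 0.989, -0.013], [0.989, -0.149, 0.003], [0.001, -0.013, -1.0]]
force: [-11.9, 0.2, 8.8]
opening: 0.159
```

Request:
arm_command(targets=[{"offset": [0, -0.3, 0], "rot": [0, 0, 0], "gripper": 1}, {"offset": [0, -0.3, 0], "rot": [0, 0, 0], "gripper": 0}, {"offset": [0, -0.3, 0], "rot": [0, 0, 0], "gripper": 0}, {"offset": [0, -0.3, 0], "rot": [0, 0, 0], "gripper": 0}, {"offset": [0, -0.3, 0], "rot": [0, 0, 0], "gripper": 0}, {"offset": [0, -0.3, 0], "rot": [0, 0, 0], "gripper": 0}, {"offset": [0, -0.3, 0], "rot": [0, 0, 0], "gripper": 0}, {"offset": [0, -0.3, 0], "rot": [0, 0, 0], "gripper": 0}])

```text
time_s: 12.1
position: [0.5247, -0.0529, 0.1023]
tcp_rot: [[0.15, 0.989, 0.0], [0.989, -0.15, -0.0], [-0.0, 0.0, -1.0]]
force: [-0.7, -0.2, -0.1]
opening: 0.712
```

Request:
arm_command(targets=[{"offset": [0, 0, -3], "rot": [0, 0, 0], "gripper": 0}, {"offset": [0, 0, -8], "rot": [0, 0, 0], "gripper": 0}, {"offset": [0, 0, -12], "rot": [0, 0, 0], "gripper": 0}, {"offset": [0, 0, -16], "rot": [0, 0, 0], "gripper": 0}, {"offset": [0, 0, -18], "rot": [0, 0, 0], "gripper": 0}, {"offset": [0, -3, -18], "rot": [0, 0, 8], "gripper": 0}, {"offset": [2, -6, -18], "rot": [0, 0, 16], "gripper": 0}, {"offset": [5, -10, -18], "rot": [0, 0, 24], "gripper": 0}])

```text
time_s: 12.9
position: [0.4335, 0.0109, 0.2827]
tcp_rot: [[0.546, 0.838, 0.003], [0.838, -0.546, -0.001], [0.001, 0.003, -1.0]]
force: [0.2, 0.4, 0.1]
opening: 1.004
```

```bash
python3 - <<'E'
from h import *
s=bot.read_state();print(s['time_s'],s['position'],s['opening'],s['joint_positions'])
d=cap('wrist','w5.png')
i=cv2.imread('pics/w5.png');cv2.imwrite('pics/w5b.png',cv2.resize(i,(800,600),interpolation=cv2.INTER_CUBIC))
go(.44,.248,.25,-109)
E
```

```text
12.9 [0.43352822 0.01090563 0.2827408 ] 1.003558418794385 [-1.33874619e+01  1.63346014e+01  1.09077518e+02 -4.10671080e-03
  5.44109559e+01 -7.02734131e+01]
offset [ 20.23 -11.26   3.24] rot [2.0000e-02 1.1300e+00 1.6574e+02]
```

View pics/w5b.png

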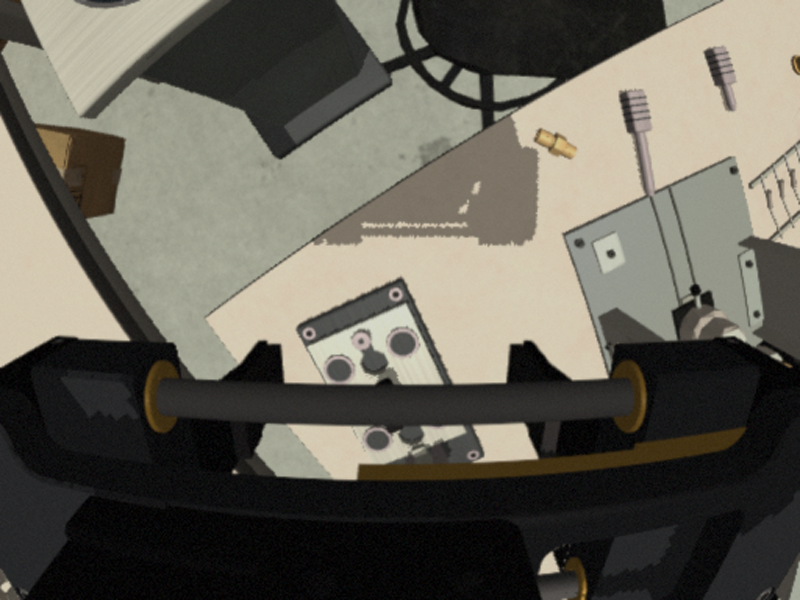

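The plate is home: the near stud is at the slot end, (361,342). The long pin is seen with its grip from (631,92) to (641,131) and its tip at (651,194), close to the press base edge.

```bash
python3 - <<'E'
from h import *
d=cap('wrist');s=.64
P=lambda u,v,z:onz(d,u*s,v*s,z,True)[:2]
r,c,t=P(632,91,.012),P(641,131,.012),P(651,193,.009);e=t-r
print(r,c,t,np.linalg.norm(e),np.linalg.norm(c-r),np.degrees(np.arctan2(e[1],e[0])),'grip',(r+c)/2, t-.074*e/np.linalg.norm(e))
a,b=P(361,342,.027),P(374,356,.020);print('stud near',a)
E
```

```text
[0.40080168 0.2704267 ] [0.43400162 0.25890494] [0.48559058 0.24145127] 0.08960319790960483 0.035142380292719835 -18.86715371702515 grip [0.41740165 0.26466582] [0.41556654 0.26538102]
stud near [ 0.45408153 -0.03565827]
```

Request:
arm_command(targets=[{"offset": [5, -5, -1], "rot": [0, 0, 20], "gripper": 0}, {"offset": [10, -10, -1], "rot": [0, 0, 40], "gripper": 0}, {"offset": [15, -12, -1], "rot": [0, 0, 60], "gripper": 0}, {"offset": [20, -12, -1], "rot": [0, 0, 80], "gripper": 0}, {"offset": [20, -12, -1], "rot": [0, 0, 80], "gripper": 0}, {"offset": [20, -12, -1], "rot": [0, 0, 80], "gripper": 0}, {"offset": [20, -12, -1], "rot": [0, 0, 80], "gripper": 0}, {"offset": [20, -12, -1], "rot": [0, 0, 80], "gripper": 0}])

```text
time_s: 13.8
position: [0.44, 0.2457, 0.2921]
tcp_rot: [[0.996, -0.084, 0.0], [-0.084, -0.996, -0.0], [0.0, 0.0, -1.0]]
force: [0.3, -0.8, -0.7]
opening: 1.0
```

```bash
python3 -c "
from h import *
s=bot.read_state();print(s['position'],s['joint_positions']);go(.431,.257,.25,-109)"
```

```text
[0.43995089 0.24574652 0.29210101] [ 1.64657704e+01  2.09493295e+01  9.92143569e+01 -9.13521587e-03
  5.98365118e+01  2.12918776e+01]
offset [-0.99 -1.05  4.21] rot [ 0.0000e+00 -1.0000e-02  1.0418e+02]
```

Request:
arm_command(targets=[{"offset": [-1, -1, 0], "rot": [0, 0, 104], "gripper": 0}, {"offset": [-1, -1, 0], "rot": [0, 0, 104], "gripper": 0}, {"offset": [-1, -1, 0], "rot": [0, 0, 104], "gripper": 0}, {"offset": [-1, -1, 0], "rot": [0, 0, 104], "gripper": 0}, {"offset": [-1, -1, 0], "rot": [0, 0, 104], "gripper": 0}, {"offset": [-1, -1, 0], "rot": [0, 0, 104], "gripper": 0}, {"offset": [-1, -1, 0], "rot": [0, 0, 104], "gripper": 0}, {"offset": [-1, -1, 0], "rot": [0, 0, 104], "gripper": 0}])

```text
time_s: 14.6
position: [0.4308, 0.2553, 0.2923]
tcp_rot: [[0.28, -0.96, -0.0], [-0.96, -0.28, -0.0], [0.0, 0.0, -1.0]]
force: [-0.1, -0.4, 0.4]
opening: 1.0
```

```bash
python3 -c "
from h import *
s=bot.read_state();print(s['position'],s['joint_positions']);go(.431,.257,.2,-109)"
```

```text
[0.43084224 0.25531222 0.29225011] [ 1.78476793e+01  2.06997826e+01  9.96191819e+01 -6.34340441e-03
  5.96836338e+01  9.15642549e+01]
offset [-0.16 -0.06  9.22] rot [ 0.000e+00 -1.000e-02  3.529e+01]
```

Request:
arm_command(targets=[{"offset": [-0.2, 0, 4], "rot": [0, 0, 35.3], "gripper": 0}, {"offset": [-0.2, 0, 8], "rot": [0, 0, 35.3], "gripper": 0}, {"offset": [-0.2, 0, 9], "rot": [0, 0, 35.3], "gripper": 0}, {"offset": [-0.2, 0, 9], "rot": [0, 0, 35.3], "gripper": 0}, {"offset": [-0.2, 0, 9], "rot": [0, 0, 35.3], "gripper": 0}, {"offset": [-0.2, 0, 9], "rot": [0, 0, 35.3], "gripper": 0}, {"offset": [-0.2, 0, 9], "rot": [0, 0, 35.3], "gripper": 0}])

```text
time_s: 15.3
position: [0.4305, 0.2574, 0.2027]
tcp_rot: [[-0.319, -0.948, 0.001], [-0.948, 0.319, 0.0], [-0.001, -0.001, -1.0]]
force: [-0.1, -0.4, 0.1]
opening: 0.995
```

```bash
python3 - <<'E'
from h import *
d=cap('wrist','w6.png');np.save('v6.npy',d['view']);s=bot.read_state();print(s['position'],np.round(s['tcp_rot'],3).tolist())
i=cv2.imread('pics/w6.png');cv2.imwrite('pics/w6b.png',cv2.resize(i,(800,600),interpolation=cv2.INTER_CUBIC))
E
```

```text
[0.43045085 0.25740031 0.20276786] [[-0.319, -0.948, 0.001], [-0.948, 0.319, 0.0], [-0.001, -0.001, -1.0]]
```

View pics/w6b.png

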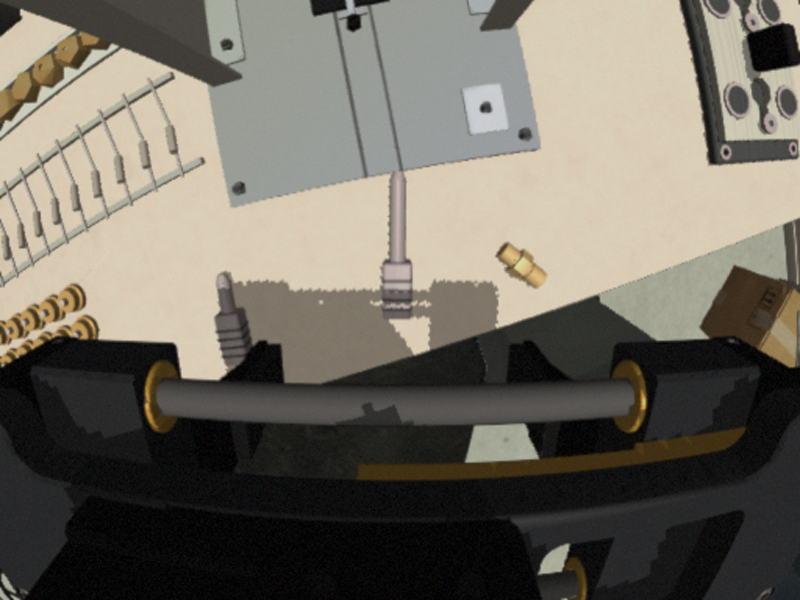

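The pin lies straight below: tip at (398,172), collar at (398,261) and grip rear at (397,318). The tip touches the press base edge or is a little short of it.

```bash
python3 - <<'E'
from h import *
d=cap('wrist');d['view']=np.load('v6.npy');s=.64
P=lambda u,v,z:onz(d,u*s,v*s,z,True)[:2]
r,c,t=P(397,318,.018),P(398,261,.018),P(398,172,.009);g=(r+c)/2;e=t-g
print(g,t,np.linalg.norm(c-r),np.linalg.norm(e),np.degrees(np.arctan2(e[1],e[0])))
yaw=np.degrees(np.arctan2(e[1],e[0]))
go(g[0],g[1],.060,yaw-90)
E
```

```text
[0.43116869 0.25573689] [0.49923287 0.23254472] 0.03620152149101167 0.07190694425689567 -18.816015523955045
offset [ 0.14 -0.11 14.28] rot [-0.05  0.04  0.19]
```

Request:
arm_command(targets=[{"offset": [0.1, -0.1, 4], "rot": [0, 0, 0], "gripper": 0}, {"offset": [0.1, -0.1, 8], "rot": [0, 0, 0], "gripper": 0}, {"offset": [0.1, -0.1, 11], "rot": [0, 0, 0], "gripper": 0}, {"offset": [0.1, -0.1, 12.5], "rot": [0, 0, 0], "gripper": 0}, {"offset": [0.1, -0.1, 12.8], "rot": [0, 0, 0], "gripper": 0}, {"offset": [0.1, -0.1, 12.8], "rot": [0, 0, 0], "gripper": 0}, {"offset": [0.1, -0.1, 12.8], "rot": [0, 0, 0], "gripper": 0}])

```text
time_s: 16.1
position: [0.4314, 0.2563, 0.0753]
tcp_rot: [[-0.32, -0.947, 0.002], [-0.947, 0.32, 0.001], [-0.001, -0.002, -1.0]]
force: [-0.8, 0.5, -0.3]
opening: 0.997
```

Request:
arm_command(targets=[{"offset": [0, 0, 0], "rot": [0, 0, 0], "gripper": 1}, {"offset": [0, 0, 0], "rot": [0, 0, 0], "gripper": 1}, {"offset": [0, 0, 0], "rot": [0, 0, 0], "gripper": 1}, {"offset": [0, 0, 0], "rot": [0, 0, 0], "gripper": 1}, {"offset": [0, 0, 0], "rot": [0, 0, 0], "gripper": 1}, {"offset": [0, 0, 0], "rot": [0, 0, 0], "gripper": 1}, {"offset": [0, 0, 0], "rot": [0, 0, 0], "gripper": 1}, {"offset": [0, 0, 0], "rot": [0, 0, 0], "gripper": 1}])

```text
time_s: 16.9
position: [0.4307, 0.2561, 0.0743]
tcp_rot: [[-0.321, -0.947, -0.0], [-0.947, 0.321, -0.0], [0.0, 0.0, -1.0]]
force: [0.1, -0.2, -0.3]
opening: 0.357
```

Request:
arm_command(targets=[{"offset": [0, 0, 0], "rot": [0, 0, 0], "gripper": 1}, {"offset": [0, 0, 0], "rot": [0, 0, 0], "gripper": 1}, {"offset": [0, 0, 0], "rot": [0, 0, 0], "gripper": 1}, {"offset": [0, 0, 0], "rot": [0, 0, 0], "gripper": 1}, {"offset": [0, 0, -0.5], "rot": [0, 0, 0], "gripper": 1}, {"offset": [0, 0, -3], "rot": [0, 0, 0], "gripper": 1}, {"offset": [0, 0, -6], "rot": [0, 0, 0], "gripper": 1}, {"offset": [0, 0, -10], "rot": [0, 0, 0], "gripper": 1}])

```text
time_s: 17.7
position: [0.4297, 0.2556, 0.1744]
tcp_rot: [[-0.321, -0.947, -0.004], [-0.947, 0.321, -0.001], [0.002, 0.003, -1.0]]
force: [0.8, 0.1, 0.1]
opening: 0.2
```

```bash
python3 -c "
from h import *
s=bot.read_state();print(s['position'],s['joint_positions']);go(.43,0.06,.2,-60);go(.584,-.173,.2,-8.6)"
```

```text
[0.42970952 0.255647   0.17443076] [1.79231399e+01 3.14829878e+01 1.05882824e+02 4.63939326e-04
 4.28561144e+01 1.26642051e+02]
offset [18.53 -6.3  -2.53] rot [  0.22  -0.05 -48.72]
offset [ 35.65 -28.36  -2.56] rot [ 2.5000e-01  6.0000e-02 -1.0012e+02]
```

Request:
arm_command(targets=[{"offset": [4, -1.5, -2.5], "rot": [0, 0, -6], "gripper": 1}, {"offset": [8, -3, -2.5], "rot": [0, 0, -13], "gripper": 1}, {"offset": [12, -4, -2.5], "rot": [0, 0, -20], "gripper": 1}, {"offset": [16, -5, -2.5], "rot": [0, 0, -27], "gripper": 1}, {"offset": [18.5, -6.3, -2.5], "rot": [0, 0, -34], "gripper": 1}, {"offset": [18.5, -6.3, -2.5], "rot": [0, 0, -41], "gripper": 1}, {"offset": [18.5, -6.3, -2.5], "rot": [0, 0, -48.7], "gripper": 1}, {"offset": [18.5, -6.3, -2.5], "rot": [0, 0, -48.7], "gripper": 1}])

```text
time_s: 18.5
position: [0.4309, 0.0602, 0.1996]
tcp_rot: [[0.499, -0.867, -0.0], [-0.867, -0.499, -0.0], [-0.0, 0.0, -1.0]]
force: [-0.7, 0.8, -1.5]
opening: 0.204
```

```bash
python3 -c "
from h import *
s=bot.read_state();print(s['position'],s['joint_positions']);go(.584,-.168,.2,-8.6)"
```

```text
[0.43090264 0.06021384 0.19956567] [-6.82548957e+00  2.52224178e+01  1.13890684e+02 -7.35433389e-04
  4.08888705e+01  5.32548427e+01]
offset [27.42 -1.89 -0.04] rot [  0.     0.   -51.48]
```

Request:
arm_command(targets=[{"offset": [4, 0, 0], "rot": [0, 0, -8], "gripper": 1}, {"offset": [8, 0, 0], "rot": [0, 0, -16], "gripper": 1}, {"offset": [12, -0.5, 0], "rot": [0, 0, -24], "gripper": 1}, {"offset": [16, -1, 0], "rot": [0, 0, -32], "gripper": 1}, {"offset": [20, -1.4, 0], "rot": [0, 0, -40], "gripper": 1}, {"offset": [24, -1.9, 0], "rot": [0, 0, -48], "gripper": 1}, {"offset": [27.4, -1.9, 0], "rot": [0, 0, -51.5], "gripper": 1}, {"offset": [27.4, -1.9, 0], "rot": [0, 0, -51.5], "gripper": 1}])

```text
time_s: 19.3
position: [0.5876, -0.1715, 0.1997]
tcp_rot: [[0.988, -0.153, 0.005], [-0.153, -0.988, -0.004], [0.006, 0.003, -1.0]]
force: [-0.5, 0.6, -0.6]
opening: 0.202
```

Request:
arm_command(targets=[{"offset": [0, 0, 2], "rot": [0, 0, 0], "gripper": 1}, {"offset": [0, 0, 4], "rot": [0, 0, 0], "gripper": 1}, {"offset": [0, 0, 6], "rot": [0, 0, 0], "gripper": 1}, {"offset": [0, 0, 6], "rot": [0, 0, 0], "gripper": 1}, {"offset": [0, 0, 6], "rot": [0, 0, 0], "gripper": 1}])

```text
time_s: 19.8
position: [0.5841, -0.1664, 0.1392]
tcp_rot: [[0.989, -0.149, -0.001], [-0.149, -0.989, 0.001], [-0.001, -0.001, -1.0]]
force: [-0.3, -0.2, -0.7]
opening: 0.207
```

```bash
python3 - <<'E'
from h import *
d=cap('wrist','w7.png');np.save('v7.npy',d['view']);s=bot.read_state();print(s['position'],np.round(s['tcp_rot'],3).tolist(),s['opening'])
i=cv2.imread('pics/w7.png');cv2.imwrite('pics/w7b.png',cv2.resize(i[:250],(800,390),interpolation=cv2.INTER_CUBIC))
e=cap('scene','s7.png');V=e['view']
p=V[:3,:3]@np.array([.6,-.065,.05])+V[:3,3];u,v=e['fx']*p[0]/p[2]+e['cx'],e['fy']*p[1]/p[2]+e['cy'];print(u,v)
E
```

```text
[ 0.58469529 -0.16678588  0.1399998 ] [[0.989, -0.149, 0.001], [-0.149, -0.989, -0.0], [0.001, 0.0, -1.0]] 0.20440190158348445
262.32734151069184 190.2236707340594
```

View pics/w7b.png

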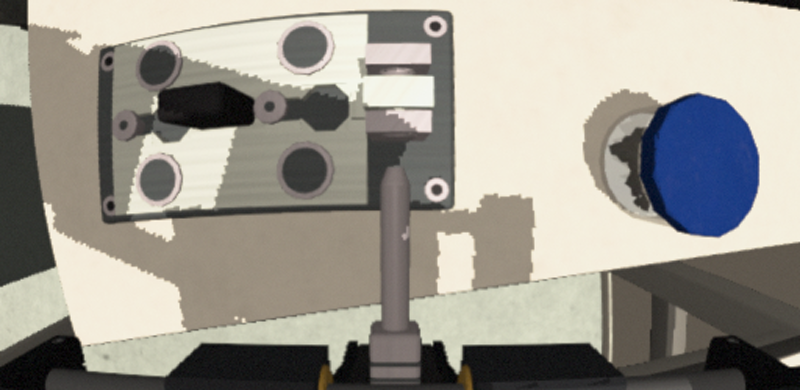

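The pin is in line with the clevis: tip at (397,167), near ear top spanning x = 366–431 at y ≈ 120, tongue 363–434 at y ≈ 91. I'll work out the lateral offset.

```bash
python3 - <<'E'
from h import *
d=cap('wrist');d['view']=np.load('v7.npy');tcp=np.array([.5847,-.1668,.14]);za=tcp[2]-.065
P=lambda u,v,z:onz(d,u/1.5625,v/1.56,z,True)[:2]
ex=np.array([.9888,-.1495]);ey=np.array([.1495,.9888]);o=np.array([.5287,-.0527])
f=lambda p:np.round([(p-o)@ex*1e3,(p-o)@ey*1e3],1)
print('near ear outer edge L,R',f(P(367,132,.06)),f(P(431,132,.06)));print('far ear',f(P(366,44,.06)),f(P(431,44,.06)))
print('tongue',f(P(363,91,.058)),f(P(434,91,.058)))
print('tip',f(P(397,167,za)),'collar',f(P(395,332,za)),'shaft dia',np.linalg.norm(P(380,250,za)-P(410,250,za)))
print('studs',f(P(270,106,.027)),f(P(124,125,.027)),'tcp',f(tcp[:2]))
go(.5837,-.1683,.111,-8.6)
E
```

```text
near ear outer edge L,R [ 60.9 -16.3] [ 84.3 -16.2]
far ear [60.5 17.7] [84.4 17.8]
tongue [59.3 -0.4] [85.5 -0.3]
tip [ 71.8 -29.7] collar [ 71.2 -87.6] shaft dia 0.010252472701308614
studs [15.6  0.5] [-61.3  -0.4] tcp [  72.4 -104.5]
offset [-0.13  0.13  2.96] rot [ 0.04 -0.12  0.07]
```

Request:
arm_command(targets=[{"offset": [0.05, 0, 1.5], "rot": [0, 0, 0], "gripper": 1}, {"offset": [0.05, 0, 2.5], "rot": [0, 0, 0], "gripper": 1}, {"offset": [0.05, 0, 2.9], "rot": [0, 0, 0], "gripper": 1}, {"offset": [0.05, 0, 2.9], "rot": [0, 0, 0], "gripper": 1}, {"offset": [0.05, 0, 2.9], "rot": [0, 0, 0], "gripper": 1}, {"offset": [0.05, 0, 2.9], "rot": [0, 0, 0], "gripper": 1}, {"offset": [0.05, 0, 2.9], "rot": [0, 0, 0], "gripper": 1}])

```text
time_s: 20.65
position: [0.5852, -0.1674, 0.1107]
tcp_rot: [[0.989, -0.148, 0.001], [-0.148, -0.989, -0.0], [0.001, 0.0, -1.0]]
force: [-0.4, 0.5, -0.6]
opening: 0.204
```

```bash
python3 -c "
from h import *
s=bot.read_state();print(s['position'],s['force'])
tcp=s['position'];d=np.array(tcp[:2])-[.5287,-.0527];print(d@[.9888,-.1495],d@[.1495,.9888])"
```

```text
[ 0.58522549 -0.16738805  0.1106566 ] [-0.37316096  0.45217195 -0.59417823]
0.07303826544765449 -0.10495297994323201
```

Request:
arm_command(targets=[{"offset": [0, -0.5, -0.05], "rot": [0, 0, 0], "gripper": 1}, {"offset": [0, -1, -0.05], "rot": [0, 0, 0], "gripper": 1}, {"offset": [0, -1.5, -0.05], "rot": [0, 0, 0], "gripper": 1}, {"offset": [0, -2, -0.05], "rot": [0, 0, 0], "gripper": 1}, {"offset": [0, -2.4, -0.05], "rot": [0, 0, 0], "gripper": 1}, {"offset": [0, -2.8, -0.05], "rot": [0, 0, 0], "gripper": 1}, {"offset": [0, -2.8, -0.05], "rot": [0, 0, 0], "gripper": 1}])

```text
time_s: 21.35
position: [0.5891, -0.1389, 0.1108]
tcp_rot: [[0.989, -0.147, -0.0], [-0.147, -0.989, 0.0], [-0.0, -0.0, -1.0]]
force: [-0.5, 0.1, -0.9]
opening: 0.202
```

Request:
arm_command(targets=[{"offset": [0, -0.6, 0], "rot": [0, 0, 0], "gripper": 1}, {"offset": [0, -1.2, 0], "rot": [0, 0, 0], "gripper": 1}, {"offset": [0, -1.8, 0], "rot": [0, 0, 0], "gripper": 1}, {"offset": [0, -2.4, 0], "rot": [0, 0, 0], "gripper": 1}, {"offset": [0, -2.4, 0], "rot": [0, 0, 0], "gripper": 1}, {"offset": [0, -2.4, 0], "rot": [0, 0, 0], "gripper": 1}])

```text
time_s: 21.95
position: [0.5927, -0.1156, 0.1108]
tcp_rot: [[0.989, -0.147, -0.0], [-0.147, -0.989, -0.0], [0.0, 0.0, -1.0]]
force: [-0.3, -0.5, -1.0]
opening: 0.205
```

Request:
arm_command(targets=[{"offset": [0, -0.5, 0], "rot": [0, 0, 0], "gripper": 1}, {"offset": [0, -1.0, 0], "rot": [0, 0, 0], "gripper": 1}, {"offset": [0, -1.4, 0], "rot": [0, 0, 0], "gripper": 1}, {"offset": [0, -1.7, 0], "rot": [0, 0, 0], "gripper": 1}, {"offset": [0, -1.9, 0], "rot": [0, 0, 0], "gripper": 1}, {"offset": [0, -1.9, 0], "rot": [0, 0, 0], "gripper": 1}, {"offset": [0, -1.9, 0], "rot": [0, 0, 0], "gripper": 1}])

```text
time_s: 22.65
position: [0.5954, -0.0976, 0.1108]
tcp_rot: [[0.989, -0.148, -0.0], [-0.148, -0.989, -0.001], [-0.0, 0.001, -1.0]]
force: [-1.0, -2.8, -0.9]
opening: 0.208
```

Request:
arm_command(targets=[{"offset": [0, -0.2, 0], "rot": [0, 0, 0], "gripper": 1}, {"offset": [0, -0.4, 0], "rot": [0, 0, 0], "gripper": 1}, {"offset": [0, -0.4, 0], "rot": [0, 0, 0], "gripper": 1}, {"offset": [0, -0.4, 0], "rot": [0, 0, 0], "gripper": 1}])

```text
time_s: 23.05
position: [0.5956, -0.0971, 0.1109]
tcp_rot: [[0.989, -0.146, -0.001], [-0.146, -0.989, -0.006], [-0.0, 0.006, -1.0]]
force: [-4.7, -14.4, -1.8]
opening: 0.203
```

Home against the ear (14 N with no further travel). Release the preload, open, and rise.

Request:
arm_command(targets=[{"offset": [0, 0.35, 0], "rot": [0, 0, 0], "gripper": 1}, {"offset": [0, 0.35, 0], "rot": [0, 0, 0], "gripper": 0}, {"offset": [0, 0.35, 0], "rot": [0, 0, 0], "gripper": 0}, {"offset": [0, 0.35, 0], "rot": [0, 0, 0], "gripper": 0}, {"offset": [0, 0.35, 0], "rot": [0, 0, 0], "gripper": 0}, {"offset": [0, 0.35, 0], "rot": [0, 0, 0], "gripper": 0}, {"offset": [0, 0.35, 0], "rot": [0, 0, 0], "gripper": 0}])

```text
time_s: 23.75
position: [0.5956, -0.0963, 0.1108]
tcp_rot: [[0.989, -0.148, 0.0], [-0.148, -0.989, 0.0], [0.0, -0.0, -1.0]]
force: [-0.7, 0.3, -0.4]
opening: 0.665
```

Request:
arm_command(targets=[{"offset": [0, 0, 0], "rot": [0, 0, 0], "gripper": 0}, {"offset": [0, 0, -2], "rot": [0, 0, 0], "gripper": 0}, {"offset": [0, 0, -5], "rot": [0, 0, 0], "gripper": 0}, {"offset": [0, 0, -9], "rot": [0, 0, 0], "gripper": 0}, {"offset": [0, 4, -11], "rot": [0, 0, 0], "gripper": 0}, {"offset": [0, 6, -11], "rot": [0, 0, 0], "gripper": 0}, {"offset": [0, 6, -11], "rot": [0, 0, 0], "gripper": 0}, {"offset": [0, 6, -11], "rot": [0, 0, 0], "gripper": 0}])

```text
time_s: 24.55
position: [0.5862, -0.1559, 0.2206]
tcp_rot: [[0.989, -0.149, -0.001], [-0.149, -0.989, 0.001], [-0.001, -0.001, -1.0]]
force: [-0.8, 1.6, 0.9]
opening: 1.002
```

```bash
python3 - <<'E'
from h import *
d=cap('wrist','w8.png');np.save('v8.npy',d['view']);s=bot.read_state();print(s['time_s'],s['position'],s['force'],s['opening'])
i=cv2.imread('pics/w8.png');cv2.imwrite('pics/w8b.png',cv2.resize(i[:250],(800,390),interpolation=cv2.INTER_CUBIC))
E
```

```text
24.6 [ 0.58617666 -0.1552063   0.2202462 ] [ 0.6201262   0.11888045 -0.76660716] 0.9992430876192834
```

View pics/w8b.png

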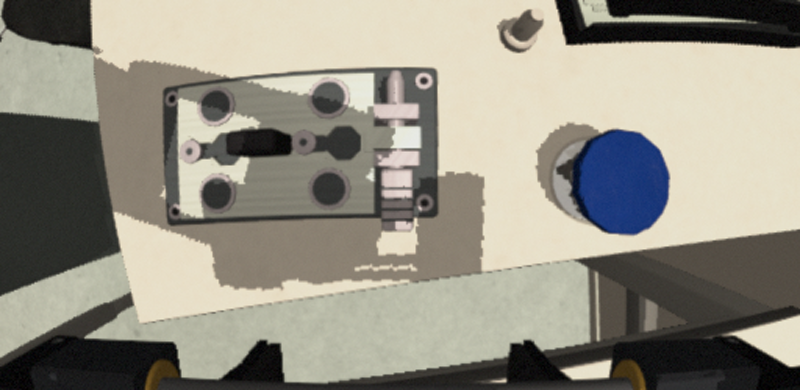

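The pin is through: tip beyond the far ear at (396,72), grip from (397,170) to (397,230). I'll check numerically, then hand in.

```bash
python3 - <<'E'
from h import *
d=cap('wrist');d['view']=np.load('v8.npy')
ex=np.array([.9888,-.1495]);ey=np.array([.1495,.9888]);o=np.array([.5287,-.0527])
f=lambda u,v,z:np.round([(onz(d,u/1.5625,v/1.56,z,True)[:2]-o)@a*1e3 for a in(ex,ey)],1)
print('tip',f(396,72,.046),'collar top',f(397,170,.055),'rear top',f(397,230,.055),'ear outer',f(397,166,.06))
print('tongue',f(392,138,.058),f(421,138,.058),'plate rear edge',f(178,148,.02),'stud',f(190,151,.027))
E
```

```text
tip [72.4 38.9] collar top [ 72.9 -18.7] rear top [ 72.9 -52.2] ear outer [ 72.9 -16.6]
tongue [70.2 -1.1] [85.9 -1. ] plate rear edge [-73.4   3.1] stud [-61.   -0.4]
```

```bash
python3 -c "
from h import *
print(ticket.hand_in(),bot.read_state()['time_s'])"
```

```text
the job is handed in; nothing more can be done
the job is handed in; nothing more can be done
```

I mounted the nest plate on the docking base and locked it with the longer pin, then handed the job in at about 24.7 s. The hand-in gives no verdict.

- **Plate:** I lowered it over both studs until it touched the base, then slid it about 24.5 mm. It stopped there, with the force at 12 N and no further travel. The last picture puts its rear edge at dock x = -73.4 mm (nominal -74), so it is home within about 1 mm.
- **Pin:** I pushed it in from the -y side until it stopped at 14 N. The last picture puts its tip at dock x = 72.4 mm, y = +38.9 mm (limit 34). The grip face is at about y = -18.7 mm, roughly 2 mm from the ear face by the picture (limit 6).
- **Release:** the gripper was open and about 11 cm above the pin, reading under 1 N.

- **Disagreement:** the keyhole offset measured from two heights before lowering differed by about 2.5 mm. I set a correction between the two, and the studs went through without resistance.
- **Not checked:** I did not measure the bystanders or the shorter pin again at the end. I had no contact with them that I know of.
- **Pictures:** I viewed 11, over the planned 8 but within the limit of 12.

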